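# Put the lampwork tools back in the fitted tool tray

### The arm

A 6-joint arm with a two-finger parallel gripper is mounted at the origin on the work surface. World frame = base frame: x ahead of the robot, y to its left, z up, the work surface at z = 0. Lengths are in m, angles in rad, forces in N, time in s.
With the tool pointing down it reaches from about 0.35 to 0.95 m from the base axis. Payload 17.4 kg.
Tool frame: the origin (TCP) lies on the centre line of the jaws, within the pads' length; the fingertips stand 14 mm ahead of it and the grasp point (between the pads) lies 5 mm behind it; z points along the fingers, y is the line along which they close (so a half turn about z gives the same grasp; the last joint's range is limited). The gripper opens to 93 mm and grips with 3 to 60 N. Pads are 15 mm wide; open, the fingers measure 128 mm over their backs; the gripper's body (75 mm by 188 mm) begins 65 mm behind the grasp point.
Start: joints at [-0.038, 0.116, 1.442, -0, 1.584, -0.038], TCP at [0.675, -0, 0.233] pointing down, gripper open.
Joint ranges: [-2.83, 2.83], [-0.83, 2.19], [0.07, 2.5], [-1.14, 4.28], [0.01, 3], [-2.97, 2.97]. Speed limits (rad/s): [1.89, 1.89, 2.22, 3.14, 3.14, 3.14].

### API

Orientations are given as a unit quaternion [w, x, y, z].
In Python, from workcell import bot, optics, order gives the robot as it stands.
- The arm moves only by the tool step_arm, never from a script. Its argument "motion" is a list of rows, each a list of 7 numbers: the shift along the world's x, y, z as a fraction of full scale, then the turn, a rotation vector about the world's x, y, z as a fraction of full scale, then the gripper's target within -1 to 1 (fully open at 1, half-way at 0, shut at -1). A call has 1 to 8 rows; each row shifts and turns the commanded pose from where the row before left it; what a row does not reach is not made up. Full scale, the value 1, is 5 cm for a shift and 0.5 rad for a turn. A row lasts 1/12 s, in which the tool goes at most 41.7 mm and 7.16 degrees, less where a joint would pass 70% of its speed; a pose out of reach is approached as far as the arm can. A call with a number of a shift or a turn outside -1 to 1 is refused whole. A call with a gripper value outside its range is refused whole. The fingers move at their own pace and stop on an object; the grip force is fixed at half the most. Time passes only in rows, so rows that do not move let the fingers close. It gives the time, the measured TCP pose, the force, the opening and the grip force at its end, in the units of the state.
- bot.get_state(): the state, without advancing time (a new reading comes with each control period).
- optics.read_camera(name): name is "scene" or "side" or "wrist"; returns the picture (384x512x3 uint8, red, green, blue); there is no depth.
- optics.camera_params(name): a dict with "intrinsics" (3x3 intrinsics, pixels), "k1" (the pictures are not rectified: a ray, as slopes to the right and down, at radius r is drawn at 1 + k1 r^2 times it, then the intrinsics apply), "eye" and "attitude" of the camera in the world. Camera axes: x right, y down, z forward; pixel columns grow to the right and rows downward; lengths in m; the calibration is good to about 2 mm. A picture is of the moment at which its call begins: read the wrist's pose just before it. camera_params takes no time and is no camera call; for the wrist camera it gives the pose at the moment of the call.
- order.finish_job(): hands the job in; it is judged then, once.
The state is a dict: "t": time; "joints": joint angles; "joint_velocities": joint speeds; "tau": joint torques, N m; "ee_pos": TCP position; "orientation": TCP orientation; "contact_force": force on the tool from outside, world axes, zero at the start; "torque": the same for the moment, N m; "finger_gap": finger opening in m; "gripper_force": force on a finger pad.
Only numpy, scipy, OpenCV 4.12 (cv2) and the standard library are available. Lean on these libraries where they do the work, as an engineer would, in place of code of your own. Each camera call takes 0.05 s, during which the arm holds its last target. There are 200 camera calls.

### The job

The glass bead class is over: put the graphite paddle, the graphite reamer, the grooved bead roller and the glass frit jar back into the tool tray, each lying flat (the jar standing upright) on the floor of the recess cut to its shape. Set the glass jar down without dropping it. Leave the paint scraper and the smooth steel block where they lie; they belong to another bench.

Things in the scene. Friction and masses are not known exactly. Their poses are not given: they have to be found in the camera images.
- paddle: Graphite paddle, 168 mm long, 110 g: round brown wooden handle 22 mm thick (x -88 to +16 mm), thin shank, dark grey rectangular graphite pad 50 x 44 x 12 mm (x +30 to +80). Lies flat. Origin on its underside below its balance point, on the handle near the pad, where it is best gripped (handle axis 11 mm higher); x along the tool to the pad, z up. Goes in bay_wide.
- reamer: Graphite reamer, 166 mm long, 80 g: six-sided brown wooden handle 20 mm across flats (x -78 to +22 mm), brass collar, thin shank, dark grey tapered graphite point ending at x +88. Lies on a flat of its handle. Origin on its long axis, 10 mm above what it lies on, on the handle near the balance point, where it is best gripped; x along the tool to the tip. Goes in bay_narrow.
- roller: Grooved bead roller: dark grey graphite block 80 x 36 x 24 mm (x, y, z), 130 g, with three grooves 10, 14 and 20 mm wide and 10 mm deep across its top, running along y. Origin: centre of its underside; z up. Goes in bay_oblong.
- jar: Closed glass frit jar with a flat round aluminium lid: 48 mm in diameter (lid 46 mm, its top 11 mm), 55 mm high, 140 g, standing upright. Origin: centre of its underside; z up. Fragile: set down, not dropped. Goes in bay_round.
- scraper: Look-alike of the paddle, not to be moved: paint scraper with a flattened brown wooden handle 104 x 24 x 18 mm (x -88 to +16 mm) and a thin flared bright steel blade up to x +80. Origin on its underside, on the handle near the blade; x points to the blade.
- block: Look-alike of the bead roller, not to be moved: smooth dark steel block 80 x 36 x 24 mm (x, y, z) without grooves, 0.5 kg. Origin: centre of its underside.
- bay_wide: Plywood insert 210 x 80 mm (x, y) with a centred wide long recess, 191 x 68 mm, for the paddle, lengthwise, either way round. The wooden tool tray (226 x 260 mm, walls 22 mm high) holds all four inserts side by side and parallel. Fixed in the wooden tool tray; grey-lined floor. Origin: centre of the underside, 5 mm above the bench; floor of the recess 4 mm, insert top 14 mm above the origin.
- bay_narrow: Plywood insert 210 x 80 mm (x, y) with a centred narrow long recess, 191 x 38 mm, for the reamer, lengthwise, either way round. May have changed places with bay_wide. Fixed in the wooden tool tray; grey-lined floor. Origin: centre of the underside, 5 mm above the bench; floor of the recess 4 mm, insert top 14 mm above the origin.
- bay_oblong: Plywood insert 104 x 80 mm (x, y) with a centred oblong recess, 94 x 56 mm, for the bead roller, its length along x, either way round, grooves up. Fixed in the wooden tool tray; grey-lined floor. Origin: centre of the underside, 5 mm above the bench; floor of the recess 4 mm, insert top 14 mm above the origin.
- bay_round: Plywood insert 104 x 80 mm (x, y) with a centred round recess 66 mm in diameter, for the frit jar. May have changed places with bay_oblong. Fixed in the wooden tool tray; grey-lined floor. Origin: centre of the underside, 5 mm above the bench; floor of the recess 4 mm, insert top 14 mm above the origin.
Mind the look-alikes: they are no part of the job. What is meant by the jar is not orange, and is the larger of those in its own colour. What is shaped like the roller but green is not meant.

How it is judged:
At the end, for the whole second after the job is handed in: Paddle, reamer, roller and jar each in its own recess (origin within 12 to 20 mm of the insert's centre), on its floor within 4 mm, flat or upright within 5 degrees, released, at rest; scraper and steel block within 20 mm of where they lay (x of paddle in the frame of bay_wide between -0.02 and 0.02 m and y of paddle in the frame of bay_wide between -0.016 and 0.016 m and z of paddle in the frame of bay_wide between 0.001 and 0.008 m and linear speed of each of paddle, reamer, roller, jar below 0.02 m/s and angle between each of paddle, roller, jar's own z axis and vertical below 0.09 rad and x of reamer in the frame of bay_narrow between -0.02 and 0.02 m and y of reamer in the frame of bay_narrow between -0.014 and 0.014 m and z of reamer in the frame of bay_narrow between 0.011 and 0.018 m and angle between reamer's own x axis and vertical between 1.49 and 1.65 rad and x of roller in the frame of bay_oblong between -0.012 and 0.012 m and y of roller in the frame of bay_oblong between -0.014 and 0.014 m and z of roller in the frame of bay_oblong between 0.001 and 0.008 m and x of jar in the frame of bay_round between -0.013 and 0.013 m and y of jar in the frame of bay_round between -0.013 and 0.013 m and z of jar in the frame of bay_round between 0.001 and 0.008 m and distance of each of scraper, block from where it was at the start of the episode below 0.02 m); the robot touches nothing.
It fails at once if the scraper or the steel block is moved (distance of any of scraper, block from where it was at the start of the episode above 0.03 m).
It fails at once if the glass jar is dropped (falls freely, out of the fingers, from more than about 25 mm) (linear speed of jar above 0.5 m/s and contact force between the fingers and jar below 0.05 N).
It fails at once if the glass jar is tipped over (angle between jar's own z axis and vertical above 0.8 rad).
It also fails if it takes over 128 s, if anything falls off the work surface, if the arm or the gripper's body presses on something with over 40 N, if the wrist force passes 120 N, or if a joint passes its speed limit or range.

## Working session

There is one attempt and no reset: what is moved stays moved. The work goes in short steps, Python scripts to look and compute and a tool call to move; the robot and the scene stay as the last step left them, time stands still between calls to the robot, and variables do not carry over. Pictures are saved under pics/ and viewed, at most 16 in all, crops included, and the job is handed in when it is done.

Besides the shell and the picture viewer there is one more tool, called by a JSON object that holds its "name" and its "arguments". step_arm: Moves the arm, as the interface text tells. Its arguments: {"type":"object","properties":{"motion":{"type":"array","items":{"type":"array","items":{"type":"number"}}}},"required":["motion"]}

```bash
ls; mkdir -p pics
python3 - <<'E'
from workcell import bot, optics, order
import cv2
for n in("scene","side","wrist"):
    p=optics.camera_params(n);print(n,p)
    cv2.imwrite(f"pics/{n}0.png",optics.read_camera(n)[:,:,::-1])
s=bot.get_state();print(s)
E
```

```text
pics
scene {'intrinsics': array([[426.28298578,   0.        , 262.82065991],
       [  0.        , 426.28298578, 189.11785718],
       [  0.        ,   0.        ,   1.        ]]), 'k1': -0.141670834343789, 'eye': array([ 0.8965816 , -0.40515843,  0.79831906]), 'attitude': array([-0.28332467,  0.85986457,  0.40317249, -0.13346159])}
side {'intrinsics': array([[494.02688635,   0.        , 256.099465  ],
       [  0.        , 494.02688635, 188.32941906],
       [  0.        ,   0.        ,   1.        ]]), 'k1': -0.041078976084007235, 'eye': array([-0.08410224,  0.87894142,  0.84743093]), 'attitude': array([ 0.1103243 , -0.24046541,  0.85850015, -0.43929765])}
wrist {'intrinsics': array([[335.92681769,   0.        , 250.57791918],
       [  0.        , 335.92681769, 192.87468843],
       [  0.        ,   0.        ,   1.        ]]), 'k1': 0.03067401885449642, 'eye': array([0.67582524, 0.0739224 , 0.38376548]), 'attitude': array([ 1.34471172e-01,  9.90917037e-01,  2.03975401e-04, -9.42101538e-04])}
{'t': 0.15, 'joints': array([-3.77987326e-02,  1.16367668e-01,  1.44207463e+00, -4.18726179e-05,
        1.58395257e+00, -3.78066262e-02]), 'joint_velocities': array([-0.0013126 , -0.00079074, -0.00141187, -0.00133548,  0.00056085,
       -0.00105328]), 'tau': array([ 1.36530605e-03, -7.21765566e+01, -6.22949553e+01,  7.80155347e-02,
        2.25470052e-02,  2.06686866e-05]), 'ee_pos': array([ 6.74881967e-01, -1.56934076e-05,  2.32103328e-01]), 'orientation': array([-2.79909094e-04,  7.07104122e-01,  7.07109326e-01, -2.88055449e-04]), 'contact_force': array([ 0.27481864,  0.57156073, -0.66663479]), 'torque': array([-0.01066909, -0.03412057, -0.02590609]), 'gripper_force': 0.0, 'finger_gap': 0.09268697870314889}
```

View images.

View pics/scene0.png

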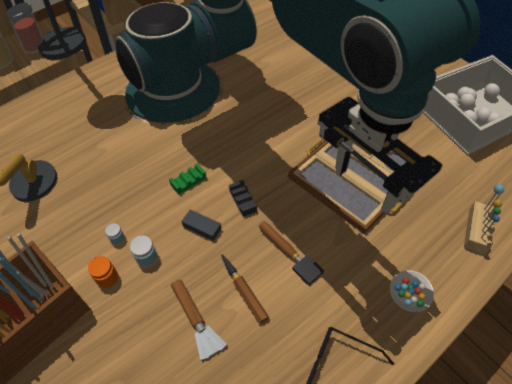

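View pics/side0.png

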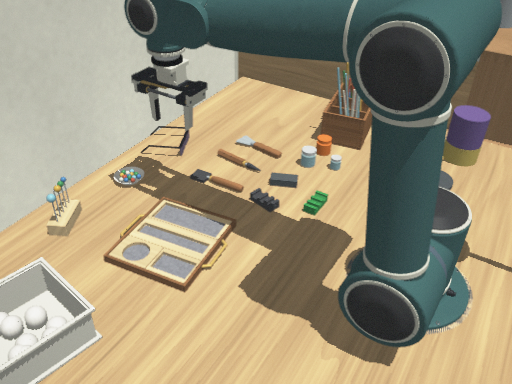

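View pics/wrist0.png

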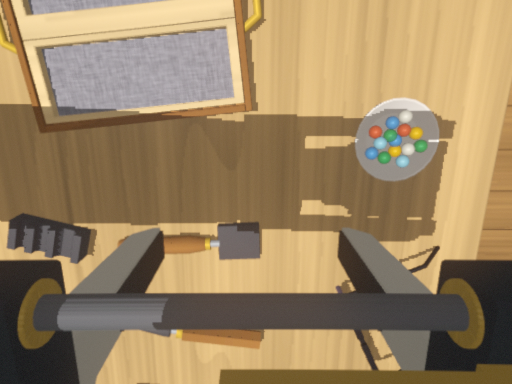

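```bash
cat > h.py <<'E'
from workcell import bot, optics, order
import cv2, numpy as np
from scipy.spatial.transform import Rotation as R
def rays(p,uv):
    uv=np.array(uv,float).reshape(-1,1,2)
    n=cv2.undistortPoints(uv,p["intrinsics"],np.array([p["k1"],0,0,0.])).reshape(-1,2)
    q=p["attitude"]; return R.from_quat([q[1],q[2],q[3],q[0]]).apply(np.c_[n,np.ones(len(n))])
def cast(p,uv,z):
    d=rays(p,uv); e=p["eye"]; return e+d*((z-e[2])/d[:,2])[:,None]
def proj(p,X):
    q=p["attitude"]; c=R.from_quat([q[1],q[2],q[3],q[0]]).inv().apply(np.atleast_2d(X)-p["eye"])
    n=c[:,:2]/c[:,2:]; n=n*(1+p["k1"]*(n**2).sum(1))[:,None]
    K=p["intrinsics"]; return n@K[:2,:2].T+K[:2,2]
E
python3 - <<'E'
from h import *
np.set_printoptions(precision=3,suppress=True)
p=optics.camera_params("scene");s=optics.camera_params("side")
for n,uv,z in [("paddle handle end",(263,225),.011),("pad end",(312,273),.012),("reamer tip",(225,257),.01),("reamer end",(266,318),.01),("roller",(243,198),.024),("block",(202,224),.024),("scr",(180,284),.01),("scr2",(212,350),.005),("jar lid",(142,244),.055),("small lid",(114,229),.04),("orange",(101,264),.045),("green",(188,178),.024)]: print(n,cast(p,uv,z)[0])
for n,uv,z in [("tray TL",(165,200),.022),("TR",(236,236),.022),("BR",(185,285),.022),("BL",(106,253),.022),("wide",(187,220),.009),("narrow",(175,241),.009),("round",(136,251),.009),("oblong",(176,263),.009),("jar lid",(309,151),.055),("roller",(264,197),.024)]: print("side",n,cast(s,uv,z)[0])
E
```

```text
paddle handle end [ 0.523 -0.095  0.011]
pad end [ 0.674 -0.092  0.012]
reamer tip [ 0.532 -0.205  0.01 ]
reamer end [ 0.686 -0.223  0.01 ]
roller [ 0.446 -0.089  0.024]
block [ 0.444 -0.199  0.024]
scr [ 0.523 -0.311  0.01 ]
scr2 [ 0.668 -0.338  0.005]
jar lid [ 0.423 -0.328  0.055]
small lid [ 0.344 -0.355  0.04 ]
orange [ 0.404 -0.416  0.045]
green [ 0.32  -0.152  0.024]
side tray TL [0.659 0.077 0.022]
side TR [0.416 0.098 0.022]
side BR [0.424 0.297 0.022]
side BL [0.646 0.315 0.022]
side wide [0.567 0.101 0.009]
side narrow [0.543 0.183 0.009]
side round [0.601 0.262 0.009]
side oblong [0.493 0.243 0.009]
side jar lid [ 0.416 -0.316  0.055]
side roller [ 0.436 -0.077  0.024]
```

{"name": "step_arm", "arguments": {"motion": [[-0.36,-0.63,0.2,0,0,0,1],[-0.36,-0.63,0.2,0,0,0,1],[-0.36,-0.63,0.2,0,0,0,1],[-0.36,-0.63,0.2,0,0,0,1],[-0.36,-0.63,0.2,0,0,0,1],[-0.36,-0.63,0.2,0,0,0,1],[-0.36,-0.63,0.2,0,0,0,1],[-0.36,-0.63,0.2,0,0,0,1]]}}

```text
t: 0.82
ee_pos: [0.5298, -0.2532, 0.3131]
orientation: [-0.0, 0.707, 0.707, 0.0]
contact_force: [0.7, -0.5, 0.7]
finger_gap: 0.0928
gripper_force: 0.0
```

{"name": "step_arm", "arguments": {"motion": [[0,0,0,0,0,0,1],[0,0,0,0,0,0,1]]}}

```text
t: 0.98
ee_pos: [0.5303, -0.2534, 0.3131]
orientation: [0.0, 0.708, 0.706, 0.0]
contact_force: [-0.1, 0.7, 0.3]
finger_gap: 0.0933
gripper_force: 0.0
```

Run:
```python
from h import *
import pickle
p=optics.camera_params("wrist");im=optics.read_camera("wrist")
pickle.dump((p,im),open("w1.pkl","wb"));cv2.imwrite("pics/w1.png",im[:,:,::-1]);print(bot.get_state()["ee_pos"],p["eye"])
p=optics.camera_params("side");im=optics.read_camera("side")
im=optics.read_camera("scene");cv2.imwrite("pics/s1.png",cv2.resize(im[60:300,230:480,::-1],None,fx=3,fy=2.5)[:600,:750])
```

```text
[ 0.53081467 -0.25231923  0.31247949] [ 0.53122505 -0.17940623  0.46487957]
```

View pics/w1.png

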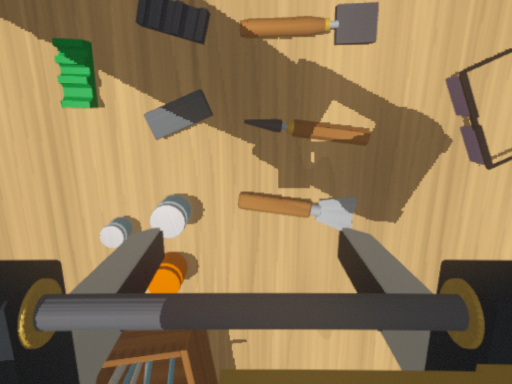

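Run:
```python
from h import *
import pickle
np.set_printoptions(precision=4,suppress=True)
p,im=pickle.load(open("w1.pkl","rb"))
hsv=cv2.cvtColor(im,cv2.COLOR_RGB2HSV)
for n,uv in dict(wood=(400,230),woodsh=(300,90),ph=(280,27),pad=(357,25),rh=(340,133),rs=(265,125),roll=(170,18),blk=(180,115),lid=(168,220),sh=(270,203)).items(): print(n,hsv[uv[1],uv[0]])
A,B=cast(p,[(242,28),(377,23)],.0115);print("paddle",A,B,np.linalg.norm(B-A),A+(B-A)*88/168,np.degrees(np.arctan2(*(B-A)[1::-1])))
A,B=cast(p,[(369,136),(246,123)],.010);print("reamer",A,B,np.linalg.norm(B-A),A+(B-A)*78/166,np.degrees(np.arctan2(*(B-A)[1::-1])))
print("jar",cast(p,[(169,219)],.055));print("roller",cast(p,[(176,15)],.024),"block",cast(p,[(180,110),(145,117),(204,91),(212,113),(155,137)],.024))
print("scraper",cast(p,[(240,200),(355,212)],.01))
```

```text
wood [ 18 112 207]
woodsh [ 17 124 119]
ph [ 15 159 183]
pad [  9  17 104]
rh [ 16 162 179]
rs [ 8 47 60]
roll [128  19  55]
blk [15 23 67]
lid [ 13  10 220]
sh [ 16 156 181]
paddle [ 0.5209 -0.0954  0.0115] [ 0.6851 -0.0911  0.0115] 0.1642607953712232 [ 0.6069 -0.0931  0.0115] 1.495105626184634
reamer [ 0.6893 -0.2269  0.01  ] [ 0.525  -0.2092  0.01  ] 0.1652153728925684 [ 0.6121 -0.2186  0.01  ] 173.82379936196676
jar [[ 0.4254 -0.3276  0.055 ]]
roller [[ 0.4436 -0.0839  0.024 ]] block [[ 0.4414 -0.192   0.024 ]
 [ 0.3964 -0.2007  0.024 ]
 [ 0.4728 -0.169   0.024 ]
 [ 0.4819 -0.1957  0.024 ]
 [ 0.407  -0.2259  0.024 ]]
scraper [[ 0.5158 -0.3158  0.01  ]
 [ 0.6794 -0.334   0.01  ]]
```

{"name": "step_arm", "arguments": {"motion": [[0,0.75,0,0,0,0,1],[0,0.75,0,0,0,0,1],[0,0.75,0,0,0,0,1],[0,0.75,0,0,0,0,1],[0,0.75,0,0,0,0,1],[0,0.75,0,0,0,0,1],[0,0.75,0,0,0,0,1],[0,0.75,0,0,0,0,1]]}}

```text
t: 1.8
ee_pos: [0.5305, 0.051, 0.3123]
orientation: [-0.0, 0.706, 0.708, -0.0]
contact_force: [-0.1, -0.2, -0.3]
finger_gap: 0.0929
gripper_force: 0.0
```

{"name": "step_arm", "arguments": {"motion": [[0,0.75,0,0,0,0,1],[0,0.75,0,0,0,0,1],[0,0,0,0,0,0,1],[0,0,0,0,0,0,1]]}}

```text
t: 2.13
ee_pos: [0.5305, 0.1257, 0.312]
orientation: [-0.0, 0.705, 0.709, -0.0]
contact_force: [-0.1, 0.2, 0.7]
finger_gap: 0.0932
gripper_force: 0.0
```

Run:
```python
from h import *
import pickle
np.set_printoptions(precision=4,suppress=True)
p=optics.camera_params("wrist");im=optics.read_camera("wrist")
pickle.dump((p,im),open("w2.pkl","wb"));print(bot.get_state()["ee_pos"],p["eye"])
hsv=cv2.cvtColor(im,cv2.COLOR_RGB2HSV)
m=((hsv[...,1]<70)).astype(np.uint8)*255
m=cv2.morphologyEx(m,cv2.MORPH_OPEN,np.ones((5,5),np.uint8));m=cv2.morphologyEx(m,cv2.MORPH_CLOSE,np.ones((5,5),np.uint8))
v=im[:,:,::-1].copy()
for c in cv2.findContours(m,cv2.RETR_EXTERNAL,cv2.CHAIN_APPROX_NONE)[0]:
    if cv2.contourArea(c)<400: continue
    cv2.drawContours(v,[c],-1,(0,0,255),1)
    X=cast(p,c[:,0],.009)[:,:2]; r=cv2.minAreaRect((X*1000).astype(np.float32))
    print(c[:,0].mean(0),r)
cv2.imwrite("pics/w2.png",v)
```

```text
[0.5307 0.1243 0.3121] [0.5312 0.1996 0.4637]
[190.7299 357.5182] ((435.25616455078125, -201.9647674560547), (89.87380981445312, 50.05132293701172), 22.789432525634766)
[248.8276 307.7639] ((529.5319213867188, -104.76423645019531), (819.2838134765625, 264.6297607421875), 2.9556493759155273)
[466.1011 224.0169] ((837.0049438476562, 28.628307342529297), (91.21043395996094, 90.87506103515625), 54.8064079284668)
[272.0305 174.1579] ((558.9981689453125, 99.47172546386719), (189.87069702148438, 67.29621124267578), 5.944019794464111)
[266.7097 114.5455] ((550.5662231445312, 180.40631103515625), (190.01072692871094, 37.97439956665039), 6.1199259757995605)
[218.1224  52.1688] ((489.0732116699219, 255.53187561035156), (93.35289764404297, 55.54354476928711), 6.181613445281982)
[303.1039  42.5325] ((595.7066040039062, 267.1488037109375), (63.32339096069336, 64.90755462646484), 1.6558268070220947)
```

View pics/w2.png

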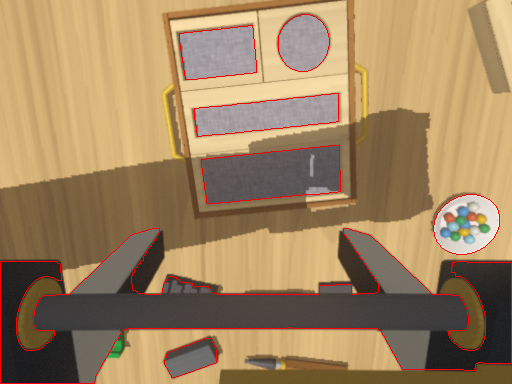

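{"name": "step_arm", "arguments": {"motion": [[0.117,-0.334,-0.2,0,0,0.245,1],[0.117,-0.334,-0.2,0,0,0.245,1],[0.117,-0.334,-0.2,0,0,0.245,1],[0.117,-0.334,-0.2,0,0,0.245,1],[0.117,-0.334,-0.2,0,0,0.245,1],[0.117,-0.334,-0.2,0,0,0.245,1],[0.117,-0.334,-0.2,0,0,0.245,1],[0.117,-0.334,-0.2,0,0,0.245,1]]}}

```text
t: 2.85
ee_pos: [0.5778, -0.0125, 0.232]
orientation: [-0.0, 0.289, 0.957, -0.0]
contact_force: [0.6, -0.3, -0.2]
finger_gap: 0.0928
gripper_force: 0.0
```

{"name": "step_arm", "arguments": {"motion": [[0.117,-0.334,-0.2,0,0,0.245,1],[0.117,-0.334,-0.2,0,0,0.245,1],[0.117,-0.334,-0.2,0,0,0.245,1],[0.117,-0.334,-0.2,0,0,0.245,1],[0.117,-0.334,-0.2,0,0,0.245,1],[0,0,0,0,0,0,1],[0,0,0,0,0,0,1]]}}

```text
t: 3.43
ee_pos: [0.6066, -0.0954, 0.1818]
orientation: [-0.001, -0.009, 1.0, 0.0]
contact_force: [-0.3, 0.9, -1.2]
finger_gap: 0.0929
gripper_force: 0.0
```

```bash
cat >> h.py <<'E'
def look(n):
    s=bot.get_state();p=optics.camera_params("wrist");im=optics.read_camera("wrist")
    cv2.imwrite(f"pics/{n}.png",im[:,:,::-1])
    q=s["orientation"];M=R.from_quat([q[1],q[2],q[3],q[0]]).as_matrix()
    print("tcp",s["ee_pos"].round(4),"finger yaw",np.degrees(np.arctan2(M[1,1],M[0,1])).round(2),"z",M[:,2].round(3),"j6",s["joints"][5].round(2))
    return p,im
E
python3 - <<'E'
from h import *
p,im=look("w3")
print(proj(p,[(.607,-.093,.011),(.521,-.095,.011),(.685,-.091,.012)]))
E
```

```text
tcp [ 0.6066 -0.0954  0.1818] finger yaw 91.01 z [-0.002  0.    -1.   ] j6 -1.79
[[252.88913605 178.02463035]
 [252.55106618  86.09428812]
 [253.35146336 251.3013407 ]]
```

View pics/w3.png

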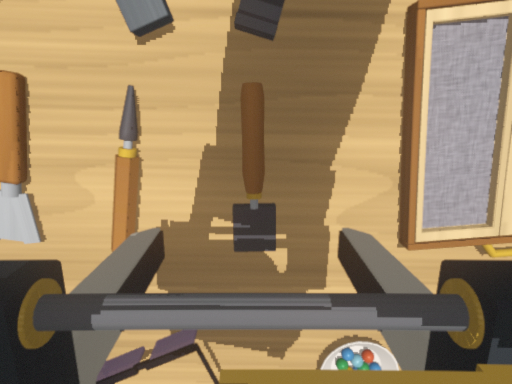

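{"name": "step_arm", "arguments": {"motion": [[0,0.04,-0.5,0,0,0,1],[0,0,-0.5,0,0,0,1],[0,0,-0.5,0,0,0,1],[0,0,-0.5,0,0,0,1],[0,0,-0.5,0,0,0,1],[0,0,-0.5,0,0,0,1],[0,0,-0.15,0,0,0,1],[0,0,-0.15,0,0,0,1]]}}

```text
t: 4.15
ee_pos: [0.6068, -0.0917, 0.0175]
orientation: [-0.0, -0.01, 1.0, 0.0]
contact_force: [-0.4, -0.6, 0.7]
finger_gap: 0.0928
gripper_force: 0.0
```

{"name": "step_arm", "arguments": {"motion": [[0,0,0,0,0,0,-1],[0,0,0,0,0,0,-1],[0,0,0,0,0,0,-1],[0,0,0,0,0,0,-1],[0,0,0,0,0,0,-1],[0,0,0,0,0,0,-1],[0,0,0,0,0,0,-1],[0,0,0,0,0,0,-1]]}}

```text
t: 4.82
ee_pos: [0.6071, -0.0921, 0.0178]
orientation: [0.0, -0.011, 1.0, -0.0]
contact_force: [-0.1, 0.4, -0.4]
finger_gap: 0.0445
gripper_force: 0.0
```

{"name": "step_arm", "arguments": {"motion": [[0,0,0,0,0,0,-1],[0,0,0,0,0,0,-1],[0,0,0,0,0,0,-1],[0,0,0,0,0,0,-1],[0,0,0,0,0,0,-1],[0,0,0,0,0,0,-1]]}}

```text
t: 5.32
ee_pos: [0.607, -0.0921, 0.0176]
orientation: [-0.0, -0.011, 1.0, -0.0]
contact_force: [0.2, -0.4, -0.2]
finger_gap: 0.0202
gripper_force: 30.0
```

{"name": "step_arm", "arguments": {"motion": [[0,0,0.1,0,0,0,-1],[0,0,0.3,0,0,0,-1],[0,0,0.4,0,0,0,-1],[0,0,0.4,0,0,0,-1],[0,0,0.4,0,0,0,-1],[0,0,0.4,0,0,0,-1]]}}

```text
t: 5.82
ee_pos: [0.6069, -0.0921, 0.1189]
orientation: [-0.0, -0.011, 1.0, -0.0]
contact_force: [0.4, 0.6, -1.4]
finger_gap: 0.0202
gripper_force: 30.0
```

{"name": "step_arm", "arguments": {"motion": [[-0.11,0.48,0,0,0,0.021,-1],[-0.11,0.48,0,0,0,0.021,-1],[-0.11,0.48,0,0,0,0.021,-1],[-0.11,0.48,0,0,0,0.021,-1],[-0.11,0.48,0,0,0,0.021,-1],[-0.11,0.48,0,0,0,0.021,-1],[-0.11,0.48,0,0,0,0.021,-1],[-0.11,0.48,0,0,0,0.021,-1]]}}

```text
t: 6.48
ee_pos: [0.5626, 0.101, 0.118]
orientation: [0.0, -0.053, 0.999, 0.0]
contact_force: [-0.6, 0.4, -0.5]
finger_gap: 0.0201
gripper_force: 30.0
```

{"name": "step_arm", "arguments": {"motion": [[0,0,-0.3,0,0,0,-1],[0,0,-0.3,0,0,0,-1],[0,0,-0.3,0,0,0,-1],[0,0,0,0,0,0,-1],[0,0,0,0,0,0,-1]]}}

```text
t: 6.9
ee_pos: [0.5628, 0.0998, 0.0726]
orientation: [-0.001, -0.053, 0.999, -0.0]
contact_force: [0.0, 0.2, -1.6]
finger_gap: 0.0203
gripper_force: 30.0
```

Run:
```python
from h import *
p,im=look("w4")
```

```text
tcp [0.5628 0.0998 0.0726] finger yaw 96.06 z [-0.001 -0.    -1.   ] j6 -1.55
```

View pics/w4.png

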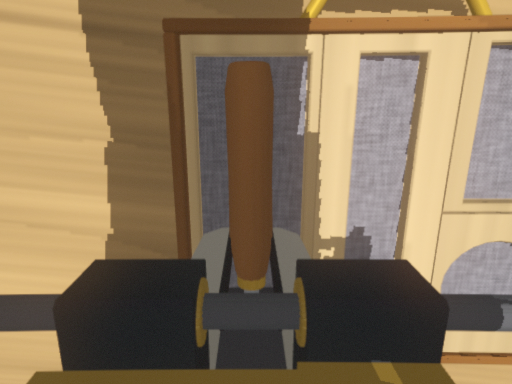

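{"name": "step_arm", "arguments": {"motion": [[0,0,-0.2,0,0,0,-1],[0,0,-0.2,0,0,0,-1],[0,0,-0.2,0,0,0,-1],[0,0,-0.2,0,0,0,-1],[0,0,-0.07,0,0,0,-1],[0,0,0,0,0,0,-1]]}}

```text
t: 7.45
ee_pos: [0.5624, 0.0998, 0.0277]
orientation: [-0.001, -0.053, 0.999, -0.0]
contact_force: [0.7, -0.2, -1.5]
finger_gap: 0.0202
gripper_force: 30.0
```

{"name": "step_arm", "arguments": {"motion": [[0,0,0,0,0,0,-0.4],[0,0,0,0,0,0,-0.4],[0,0,0,0,0,0,-0.4],[0,0,0,0,0,0,-0.4]]}}

```text
t: 7.78
ee_pos: [0.5634, 0.1, 0.0297]
orientation: [0.0, -0.053, 0.999, 0.0]
contact_force: [0.6, 0.4, 0.6]
finger_gap: 0.0281
gripper_force: 0.0
```

{"name": "step_arm", "arguments": {"motion": [[0,0,0.3,0,0,0,-0.4],[0,0,0.5,0,0,0,0.3],[0,0,0.7,0,0,0,0.3],[0,0,0.7,0,0,0,0.3]]}}

```text
t: 8.12
ee_pos: [0.5626, 0.0998, 0.1402]
orientation: [-0.001, -0.053, 0.999, -0.0]
contact_force: [-0.1, -1.1, 0.0]
finger_gap: 0.0431
gripper_force: 0.0
```

{"name": "step_arm", "arguments": {"motion": [[0.12,-0.8,0.05,0,0,-0.0535,0.3],[0.12,-0.8,0.05,0,0,-0.0535,0.3],[0.12,-0.8,0.05,0,0,-0.0535,0.3],[0.12,-0.8,0.05,0,0,-0.0535,0.3],[0.12,-0.8,0.05,0,0,-0.0535,0.3],[0.12,-0.8,0.05,0,0,-0.0535,0.3],[0.12,-0.8,0.05,0,0,-0.0535,0.3],[0.12,-0.8,0.05,0,0,-0.0535,0.3]]}}

```text
t: 8.78
ee_pos: [0.611, -0.2223, 0.1598]
orientation: [0.0, 0.055, 0.998, -0.0]
contact_force: [0.8, 0.4, 0.4]
finger_gap: 0.0604
gripper_force: 0.0
```

{"name": "step_arm", "arguments": {"motion": [[0,0,0,0,0,0,0.3],[0,0,0,0,0,0,0.3]]}}

```text
t: 8.95
ee_pos: [0.611, -0.2219, 0.1591]
orientation: [-0.0, 0.055, 0.998, 0.0]
contact_force: [0.4, -0.8, -1.0]
finger_gap: 0.0605
gripper_force: 0.0
```

```bash
python3 - <<'E'
from h import *
np.set_printoptions(precision=4,suppress=True)
p,im=look("w5")
print(proj(p,[(.612,-.2186,.01),(.6893,-.2269,.01),(.525,-.2092,.01)]))
hsv=cv2.cvtColor(im,cv2.COLOR_RGB2HSV)
m=(((hsv[...,1]>135)&(hsv[...,2]<215)&(hsv[...,0]<19))|(hsv[...,2]<75)|((hsv[...,1]<70)&(hsv[...,2]<110))).astype(np.uint8)
m=cv2.morphologyEx(m,cv2.MORPH_OPEN,np.ones((3,3),np.uint8))
E
cat > v.py <<'E'
E
```

```text
tcp [ 0.611  -0.2219  0.1591] finger yaw 83.64 z [-0.  0. -1.] j6 -1.85
[[254.1356 183.2676]
 [254.2231 260.1386]
 [254.107   83.2033]]
```

View pics/w5.png

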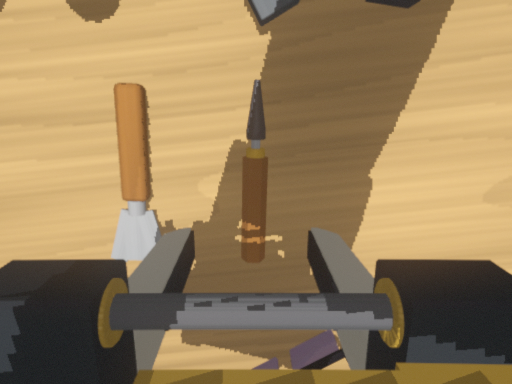

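{"name": "step_arm", "arguments": {"motion": [[0.02,0.08,-0.5,0,0,-0.03,0.3],[0,0,-0.5,0,0,0,0.3],[0,0,-0.5,0,0,0,0.3],[0,0,-0.5,0,0,0,0.3],[0,0,-0.5,0,0,0,0.3],[0,0,-0.16,0,0,0,0.3],[0,0,-0.16,0,0,0,0.3],[0,0,0,0,0,0,0.3]]}}

```text
t: 9.67
ee_pos: [0.6119, -0.2152, 0.0176]
orientation: [-0.0, 0.061, 0.998, 0.0]
contact_force: [0.6, 1.2, -0.2]
finger_gap: 0.0602
gripper_force: 0.0
```

{"name": "step_arm", "arguments": {"motion": [[0,0,0,0,0,0,-1],[0,0,0,0,0,0,-1],[0,0,0,0,0,0,-1],[0,0,0,0,0,0,-1],[0,0,0,0,0,0,-1],[0,0,0,0,0,0,-1],[0,0,0,0,0,0,-1],[0,0,0,0,0,0,-1]]}}

```text
t: 10.33
ee_pos: [0.6122, -0.2163, 0.0185]
orientation: [0.0, 0.062, 0.998, -0.0]
contact_force: [-0.0, -0.7, 4.3]
finger_gap: 0.0215
gripper_force: 30.0
```

{"name": "step_arm", "arguments": {"motion": [[0,0,0,0,0,0,-1],[0,0,0,0,0,0,-1],[0,0,0.1,0,0,0,-1],[0,0,0.3,0,0,0,-1],[0,0,0.4,0,0,0,-1],[0,0,0.4,0,0,0,-1],[0,0,0.4,0,0,0,-1],[0,0,0.4,0,0,0,-1]]}}

```text
t: 11.0
ee_pos: [0.612, -0.2159, 0.1203]
orientation: [0.0, 0.062, 0.998, 0.0]
contact_force: [0.2, 0.1, -1.6]
finger_gap: 0.0214
gripper_force: 30.0
```

{"name": "step_arm", "arguments": {"motion": [[-0.113,0.794,0,0,0,0.0457,-1],[-0.113,0.794,0,0,0,0.0457,-1],[-0.113,0.794,0,0,0,0.0457,-1],[-0.113,0.794,0,0,0,0.0457,-1],[-0.113,0.794,0,0,0,0.0457,-1],[-0.113,0.794,0,0,0,0.0457,-1],[-0.113,0.794,0,0,0,0.0457,-1],[-0.113,0.794,0,0,0,0.0457,-1]]}}

```text
t: 11.67
ee_pos: [0.5662, 0.1034, 0.1195]
orientation: [0.001, -0.03, 1.0, 0.0]
contact_force: [1.8, -0.4, -0.2]
finger_gap: 0.0214
gripper_force: 30.0
```

{"name": "step_arm", "arguments": {"motion": [[-0.113,0.794,0,0,0,0.0457,-1],[-0.113,0.794,0,0,0,0.0457,-1],[0,0,-0.3,0,0,0,-1],[0,0,-0.3,0,0,0,-1],[0,0,-0.3,0,0,0,-1],[0,0,0,0,0,0,-1],[0,0,0,0,0,0,-1]]}}

```text
t: 12.25
ee_pos: [0.5553, 0.1809, 0.0736]
orientation: [-0.0, -0.053, 0.999, -0.0]
contact_force: [0.9, 0.4, -1.3]
finger_gap: 0.0215
gripper_force: 30.0
```

Run:
```python
from h import *
p,im=look("w6")
```

```text
tcp [0.5553 0.1809 0.0736] finger yaw 96.03 z [-0.001 -0.    -1.   ] j6 -1.4
```

View pics/w6.png

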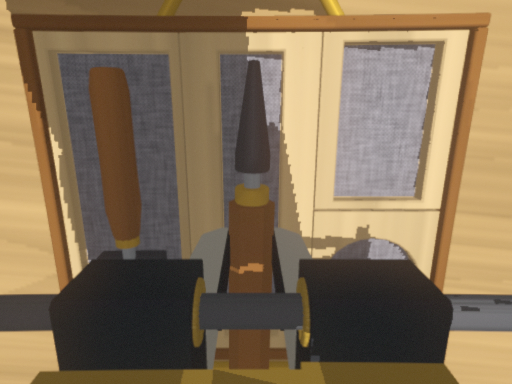

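{"name": "step_arm", "arguments": {"motion": [[0,0,-0.2,0,0,0,-1],[0,0,-0.2,0,0,0,-1],[0,0,-0.2,0,0,0,-1],[0,0,-0.18,0,0,0,-1],[0,0,0,0,0,0,-1]]}}

```text
t: 12.72
ee_pos: [0.5545, 0.1805, 0.0315]
orientation: [-0.002, -0.052, 0.999, -0.0]
contact_force: [0.2, 0.3, -1.6]
finger_gap: 0.0213
gripper_force: 30.0
```

{"name": "step_arm", "arguments": {"motion": [[0,0,0,0,0,0,-0.3],[0,0,0,0,0,0,-0.3],[0,0,0,0,0,0,-0.3],[0,0,0.2,0,0,0,-0.3],[0,0,0.7,0,0,0,-0.3],[0,0,0.7,0,0,0,0.3],[0,0,0.7,0,0,0,1]]}}

```text
t: 13.3
ee_pos: [0.5553, 0.1808, 0.1517]
orientation: [0.0, -0.053, 0.999, 0.0]
contact_force: [0.7, -1.2, 0.4]
finger_gap: 0.0416
gripper_force: 0.0
```

{"name": "step_arm", "arguments": {"motion": [[-0.14,-0.331,0.08,0,0,-0.242,1],[-0.14,-0.331,0.08,0,0,-0.242,1],[-0.14,-0.331,0.08,0,0,-0.242,1],[-0.14,-0.331,0.08,0,0,-0.242,1],[-0.14,-0.331,0.08,0,0,-0.242,1],[-0.14,-0.331,0.08,0,0,-0.242,1],[-0.14,-0.331,0.08,0,0,-0.242,1],[-0.14,-0.331,0.08,0,0,-0.242,1]]}}

```text
t: 13.97
ee_pos: [0.4992, 0.0478, 0.1826]
orientation: [0.001, 0.421, 0.907, 0.0]
contact_force: [0.3, 0.1, -1.1]
finger_gap: 0.0913
gripper_force: 0.0
```

{"name": "step_arm", "arguments": {"motion": [[-0.14,-0.331,0,0,0,-0.242,1],[-0.14,-0.331,0,0,0,-0.242,1],[-0.14,-0.331,0,0,0,-0.242,1],[-0.14,-0.331,0,0,0,-0.242,1],[-0.14,-0.331,0,0,0,-0.242,1],[-0.14,-0.331,0,0,0,-0.242,1],[-0.14,-0.331,0,0,0,-0.242,1],[-0.14,-0.331,0,0,0,-0.242,1]]}}

```text
t: 14.63
ee_pos: [0.4432, -0.0846, 0.1825]
orientation: [0.001, 0.795, 0.607, 0.0]
contact_force: [-0.7, 0.9, 1.0]
finger_gap: 0.093
gripper_force: 0.0
```

{"name": "step_arm", "arguments": {"motion": [[0,0,0,0,0,0,1],[0,0,0,0,0,0,1]]}}

```text
t: 14.8
ee_pos: [0.4435, -0.0843, 0.1822]
orientation: [0.001, 0.793, 0.61, 0.001]
contact_force: [0.2, 0.4, 0.7]
finger_gap: 0.0931
gripper_force: 0.0
```

Run:
```python
from h import *
np.set_printoptions(precision=4,suppress=True)
p,im=look("w7");import pickle;pickle.dump((p,im),open("w7.pkl","wb"))
print(proj(p,[(.4436,-.0839,.024)]))
```

```text
tcp [ 0.4435 -0.0843  0.1822] finger yaw -14.87 z [ 0.002 -0.    -1.   ] j6 0.02
[[249.7529 180.6437]]
```

View pics/w7.png

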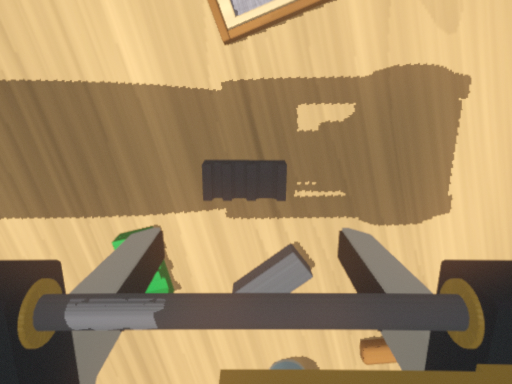

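Run:
```python
from h import *
import pickle
p,im=pickle.load(open("w7.pkl","rb"))
hsv=cv2.cvtColor(im,cv2.COLOR_RGB2HSV)
print(hsv[180,210],hsv[162,250],hsv[145,245],hsv[190,245])
m=(hsv[...,1]<75).astype(np.uint8);m[:150]=0;m[210:]=0;m[:,:180]=0;m[:,310:]=0
pts=np.argwhere(m)[:,::-1];print(len(pts),pts.min(0),pts.max(0))
u0,v0=pts.min(0);u1,v1=pts.max(0)
# lower edge: top face z=.024 far (-y) edge; upper edge: base z=0
F=np.array([np.cos(np.radians(-14.87)),np.sin(np.radians(-14.87))]);N=np.array([-F[1],F[0]])
T=np.array([.4435,-.0843])
top=cast(p,[(u0,v1-3),(u1,v1-3)],.024)[:,:2]-T; bot=cast(p,[((u0+u1)/2,v0)],0)[:,:2]-T
print("top edge along/across",top@F,top@N,"base edge",bot@N)
```

```text
[ 8 40 71] [ 7 38 61] [ 18 119 141] [ 7 47 70]
3137 [202 160] [286 199]
top edge along/across [-0.04582035  0.03477351] [-0.01473464 -0.01472377] base edge [0.01599259]
```

{"name": "step_arm", "arguments": {"motion": [[-0.106,0.02,-0.5,0,0,0,1],[0,0,-0.5,0,0,0,1],[0,0,-0.5,0,0,0,1],[0,0,-0.5,0,0,0,1],[0,0,-0.5,0,0,0,1],[0,0,-0.26,0,0,0,1],[0,0,0,0,0,0,1]]}}

```text
t: 15.43
ee_pos: [0.4371, -0.0817, 0.0405]
orientation: [-0.002, 0.792, 0.611, -0.001]
contact_force: [-0.6, 0.4, -0.4]
finger_gap: 0.0927
gripper_force: 0.0
```

Run:
```python
from h import *
p,im=look("w8")
cv2.imwrite("pics/w8.png",im[100:384,80:440,::-1])
```

```text
tcp [ 0.4371 -0.0817  0.0405] finger yaw -14.69 z [-0.004  0.001 -1.   ] j6 0.01
```

View pics/w8.png

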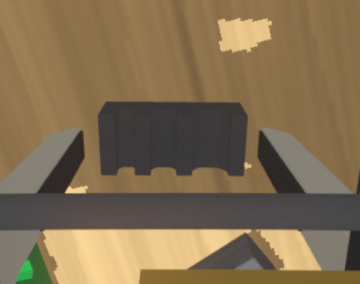

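Run:
```python
from h import *
p=optics.camera_params("wrist");s=bot.get_state();T=s["ee_pos"]
t=np.radians(-14.8);F=np.array([np.cos(t),np.sin(t),0]);N=np.array([-F[1],F[0],0])
for h in(.0265,.024,0):
  B=np.array([T[0],T[1],h]);print(h,(proj(p,[B,B-F*.0465,B+F*.0465,B+N*.018,B-N*.018])-[80,100]).round(1).tolist())
```

```text
0.0265 [[169.4, 142.4], [83.1, 142.3], [255.7, 142.7], [169.4, 110.7], [169.3, 172.5]]
0.024 [[169.4, 140.5], [84.3, 140.4], [254.6, 140.8], [169.4, 109.2], [169.4, 170.3]]
0 [[169.7, 124.8], [94.1, 124.6], [245.3, 125.0], [169.7, 96.7], [169.6, 151.6]]
```

{"name": "step_arm", "arguments": {"motion": [[0.026,-0.06,0,0,0,0,1],[0,0,-0.18,0,0,0,1],[0,0,-0.17,0,0,0,1],[0,0,0,0,0,0,-1],[0,0,0,0,0,0,-1],[0,0,0,0,0,0,-1],[0,0,0,0,0,0,-1],[0,0,0,0,0,0,-1]]}}

```text
t: 16.15
ee_pos: [0.4396, -0.0859, 0.0259]
orientation: [0.0, 0.793, 0.609, 0.0]
contact_force: [0.1, -0.6, -1.6]
finger_gap: 0.08
gripper_force: 30.0
```

{"name": "step_arm", "arguments": {"motion": [[0,0,0,0,0,0,-1],[0,0,0.1,0,0,0,-1],[0,0,0.3,0,0,0,-1],[0,0,0.4,0,0,0,-1],[0,0,0.4,0,0,0,-1],[0,0,0.4,0,0,0,-1],[0,0,0.4,0,0,0,-1],[0,0,0,0,0,0,-1]]}}

```text
t: 16.82
ee_pos: [0.4409, -0.0863, 0.13]
orientation: [0.002, 0.793, 0.609, 0.002]
contact_force: [-0.2, 0.2, 0.1]
finger_gap: 0.0798
gripper_force: 30.0
```

{"name": "step_arm", "arguments": {"motion": [[0.097,0.683,0,0,0,0.073,-1],[0.097,0.683,0,0,0,0.073,-1],[0.097,0.683,0,0,0,0.073,-1],[0.097,0.683,0,0,0,0.073,-1],[0.097,0.683,0,0,0,0.073,-1],[0.097,0.683,0,0,0,0.073,-1],[0.097,0.683,0,0,0,0.073,-1],[0.097,0.683,0,0,0,0.073,-1]]}}

```text
t: 17.48
ee_pos: [0.478, 0.1891, 0.1251]
orientation: [-0.0, 0.695, 0.719, -0.0]
contact_force: [0.5, -0.1, -1.4]
finger_gap: 0.0797
gripper_force: 30.0
```

{"name": "step_arm", "arguments": {"motion": [[0.097,0.683,0,0,0,0.073,-1],[0.097,0.683,0,0,0,0.073,-1],[0,0,-0.4,0,0,0,-1],[0,0,-0.4,0,0,0,-1],[0,0,-0.4,0,0,0,-1],[0,0,0,0,0,0,-1],[0,0,0,0,0,0,-1]]}}

```text
t: 18.07
ee_pos: [0.4875, 0.2553, 0.0648]
orientation: [-0.0, 0.669, 0.743, -0.001]
contact_force: [0.9, 0.0, -1.4]
finger_gap: 0.08
gripper_force: 30.0
```

Run:
```python
from h import *
p,im=look("w9")
```

```text
tcp [0.4875 0.2553 0.0648] finger yaw 6.02 z [-0.002 -0.001 -1.   ] j6 0.33
```

View pics/w9.png

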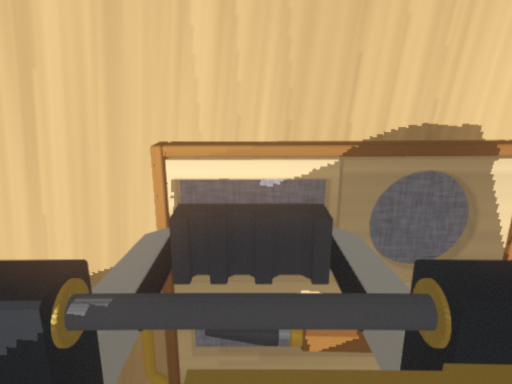

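{"name": "step_arm", "arguments": {"motion": [[0.02,0,-0.2,0,0,0,-1],[0,0,-0.2,0,0,0,-1],[0,0,-0.14,0,0,0,-1],[0,0,0,0,0,0,-1],[0,0,0,0,0,0,-1]]}}

```text
t: 18.53
ee_pos: [0.4889, 0.2554, 0.0382]
orientation: [-0.0, 0.669, 0.743, -0.0]
contact_force: [0.2, -0.2, -2.4]
finger_gap: 0.0797
gripper_force: 30.0
```

{"name": "step_arm", "arguments": {"motion": [[0,0,0,0,0,0,1],[0,0,0,0,0,0,1],[0,0,0,0,0,0,1],[0,0,0.3,0,0,0,1],[0,0,0.7,0,0,0,1],[0,0,0.7,0,0,0,1],[0,0,0.7,0,0,0,1]]}}

```text
t: 19.12
ee_pos: [0.4888, 0.2555, 0.1604]
orientation: [-0.0, 0.669, 0.743, -0.0]
contact_force: [0.4, 0.2, 0.5]
finger_gap: 0.0931
gripper_force: 0.0
```

{"name": "step_arm", "arguments": {"motion": [[-0.079,-0.729,0.05,0,0,-0.111,1],[-0.079,-0.729,0.05,0,0,-0.111,1],[-0.079,-0.729,0.05,0,0,-0.111,1],[-0.079,-0.729,0.05,0,0,-0.111,1],[-0.079,-0.729,0.05,0,0,-0.111,1],[-0.079,-0.729,0.05,0,0,-0.111,1],[-0.079,-0.729,0.05,0,0,-0.111,1],[-0.079,-0.729,0.05,0,0,-0.111,1]]}}

```text
t: 19.78
ee_pos: [0.4569, -0.0376, 0.1794]
orientation: [0.0, 0.817, 0.577, 0.0]
contact_force: [0.5, -1.1, -0.7]
finger_gap: 0.0932
gripper_force: 0.0
```

{"name": "step_arm", "arguments": {"motion": [[-0.079,-0.729,0.05,0,0,-0.111,1],[-0.079,-0.729,0.05,0,0,-0.111,1],[-0.079,-0.729,0.05,0,0,-0.111,1],[-0.079,-0.729,0.05,0,0,-0.111,1],[-0.079,-0.729,0.05,0,0,-0.111,1],[-0.079,-0.729,0.05,0,0,-0.111,1],[-0.079,-0.729,0.05,0,0,-0.111,1],[-0.079,-0.729,0.05,0,0,-0.111,1]]}}

```text
t: 20.45
ee_pos: [0.4253, -0.3295, 0.1993]
orientation: [0.0, 0.924, 0.382, 0.0]
contact_force: [1.3, 1.4, 0.8]
finger_gap: 0.0929
gripper_force: 0.0
```

{"name": "step_arm", "arguments": {"motion": [[0,0,0,0,0,0,1],[0,0,0,0,0,0,1]]}}

```text
t: 20.62
ee_pos: [0.4254, -0.329, 0.1987]
orientation: [-0.0, 0.924, 0.383, -0.0]
contact_force: [-0.3, -0.1, -0.2]
finger_gap: 0.0935
gripper_force: 0.0
```

Run:
```python
from h import *
import pickle
p,im=look("w10");pickle.dump((p,im),open("w10.pkl","wb"))
print(proj(p,[(.4254,-.3276,.055),(.4254,-.3276,0.)]))
i=optics.read_camera("scene")
cv2.imwrite("pics/s10.png",i[:,:,::-1])
```

```text
tcp [ 0.4254 -0.329   0.1987] finger yaw -45.01 z [-0.  0. -1.] j6 0.08
[[249.08564514 183.9590938 ]
 [249.37784259 171.45779805]]
```

View pics/w10.png

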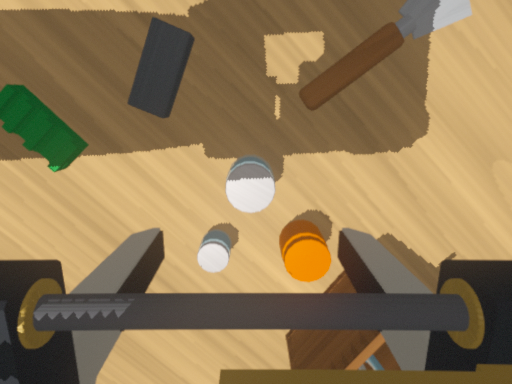

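{"name": "step_arm", "arguments": {"motion": [[-0.05,-0.02,-0.5,0,0,0,1],[0,0,-0.5,0,0,0,1],[0,0,-0.5,0,0,0,1],[0,0,-0.5,0,0,0,1],[0,0,-0.5,0,0,0,1],[0,0,-0.5,0,0,0,1],[0,0,-0.3,0,0,0,1],[0,0,0,0,0,0,1]]}}

```text
t: 21.38
ee_pos: [0.4225, -0.3263, 0.0305]
orientation: [-0.002, 0.923, 0.385, -0.001]
contact_force: [-1.2, -0.4, 0.2]
finger_gap: 0.0925
gripper_force: 0.0
```

{"name": "step_arm", "arguments": {"motion": [[0,0,0,0,0,0,-1],[0,0,0,0,0,0,-1],[0,0,0,0,0,0,-1],[0,0,0,0,0,0,-1],[0,0,0,0,0,0,-1],[0,0,0,0,0,0,-1],[0,0,0,0,0,0,-1],[0,0,0,0,0,0,-1]]}}

```text
t: 22.05
ee_pos: [0.4234, -0.3287, 0.0339]
orientation: [0.0, 0.923, 0.384, 0.0]
contact_force: [-0.6, 0.7, 2.0]
finger_gap: 0.0473
gripper_force: 30.0
```

{"name": "step_arm", "arguments": {"motion": [[0,0,0,0,0,0,-1],[0,0,0,0,0,0,-1]]}}

```text
t: 22.22
ee_pos: [0.4235, -0.3287, 0.0339]
orientation: [0.0, 0.923, 0.384, 0.0]
contact_force: [-0.4, -0.8, 3.0]
finger_gap: 0.0474
gripper_force: 30.0
```

{"name": "step_arm", "arguments": {"motion": [[0,0,0.1,0,0,0,-1],[0,0,0.3,0,0,0,-1],[0,0,0.4,0,0,0,-1],[0,0,0.4,0,0,0,-1],[0,0,0.4,0,0,0,-1],[0,0,0.4,0,0,0,-1],[0.06,0.2,0.1,0,0,0,-1],[0.12,0.4,0,0,0,0,-1]]}}

```text
t: 22.88
ee_pos: [0.4326, -0.2992, 0.14]
orientation: [0.001, 0.924, 0.383, 0.0]
contact_force: [0.5, -1.0, -1.5]
finger_gap: 0.0475
gripper_force: 30.0
```

{"name": "step_arm", "arguments": {"motion": [[0.2,0.7,0,0,0,0,-1],[0.2,0.7,0,0,0,0,-1],[0.2,0.7,0,0,0,0,-1],[0.2,0.7,0,0,0,0,-1],[0.2,0.7,0,0,0,0,-1],[0.2,0.7,0,0,0,0,-1],[0.2,0.7,0,0,0,0,-1],[0.2,0.7,0,0,0,0,-1]]}}

```text
t: 23.55
ee_pos: [0.5119, -0.0161, 0.1379]
orientation: [-0.0, 0.923, 0.384, -0.0]
contact_force: [-0.0, -0.1, -2.5]
finger_gap: 0.0477
gripper_force: 30.0
```

{"name": "step_arm", "arguments": {"motion": [[0.21,0.7,0,0,0,0,-1],[0.21,0.7,0,0,0,0,-1],[0.21,0.7,0,0,0,0,-1],[0.21,0.7,0,0,0,0,-1],[0.21,0.7,0,0,0,0,-1],[0.2,0.7,0,0,0,0,-1],[0.16,0.6,0,0,0,0,-1],[0.1,0.3,0,0,0,0,-1]]}}

```text
t: 24.22
ee_pos: [0.5872, 0.2401, 0.1374]
orientation: [-0.0, 0.923, 0.385, -0.001]
contact_force: [1.0, 0.1, -2.2]
finger_gap: 0.0473
gripper_force: 30.0
```

{"name": "step_arm", "arguments": {"motion": [[0,0,0,0,0,0,-1],[0,0,0,0,0,0,-1]]}}

```text
t: 24.38
ee_pos: [0.5872, 0.237, 0.1376]
orientation: [0.0, 0.923, 0.384, -0.001]
contact_force: [-1.1, -0.3, -2.0]
finger_gap: 0.0478
gripper_force: 30.0
```

{"name": "step_arm", "arguments": {"motion": [[0.09,0.3,0,0,0,0,-1],[0.08,0.3,0,0,0,0,-1],[0,0,-0.3,0,0,0,-1],[0,0,-0.4,0,0,0,-1],[0,0,-0.4,0,0,0,-1],[0,0,-0.3,0,0,0,-1],[0,0,0,0,0,0,-1]]}}

```text
t: 24.97
ee_pos: [0.5948, 0.2656, 0.0644]
orientation: [-0.0, 0.923, 0.384, -0.003]
contact_force: [-0.5, 0.2, -2.1]
finger_gap: 0.0475
gripper_force: 30.0
```

Run:
```python
from h import *
p,im=look("w11")
i=optics.read_camera("side")
cv2.imwrite("pics/side11.png",np.hstack([cv2.resize(i[170:300,90:260,::-1],(400,306)),cv2.resize(im[:,:,::-1],(400,306))]))
```

```text
tcp [0.5948 0.2656 0.0644] finger yaw -44.88 z [-0.005 -0.002 -1.   ] j6 1.16
```

View pics/side11.png

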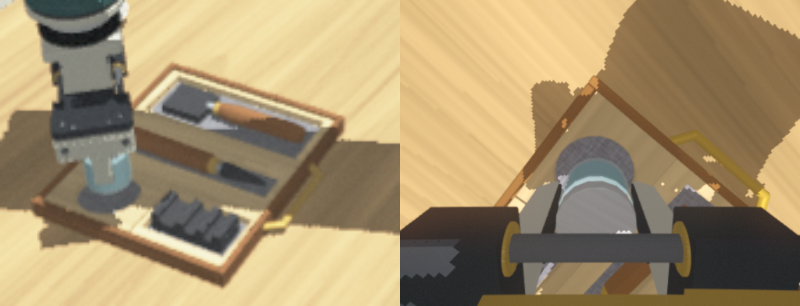

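{"name": "step_arm", "arguments": {"motion": [[0.02,0.03,-0.12,0,0,0,-1],[0,0,-0.12,0,0,0,-1],[0,0,-0.12,0,0,0,-1],[0,0,-0.04,0,0,0,-1],[0,0,0,0,0,0,-1],[0,0,0,0,0,0,-1]]}}

```text
t: 25.57
ee_pos: [0.5974, 0.2679, 0.0487]
orientation: [0.0, 0.923, 0.384, -0.0]
contact_force: [-0.5, -0.3, -2.0]
finger_gap: 0.047
gripper_force: 30.0
```

Still in the air (-2.0 N); go down slowly until contact.

{"name": "step_arm", "arguments": {"motion": [[0,0,-0.04,0,0,0,-1],[0,0,-0.03,0,0,0,-1],[0,0,-0.03,0,0,0,-1],[0,0,0,0,0,0,-1],[0,0,0,0,0,0,-1]]}}

```text
t: 25.98
ee_pos: [0.5973, 0.2679, 0.0436]
orientation: [-0.0, 0.923, 0.384, -0.0]
contact_force: [-0.3, 0.3, -1.3]
finger_gap: 0.0474
gripper_force: 30.0
```

{"name": "step_arm", "arguments": {"motion": [[0,0,-0.02,0,0,0,-1],[0,0,0,0,0,0,-1],[0,0,0,0,0,0,-1]]}}

```text
t: 26.23
ee_pos: [0.5975, 0.268, 0.0429]
orientation: [-0.0, 0.923, 0.384, 0.0]
contact_force: [-0.5, 1.1, 1.0]
finger_gap: 0.0476
gripper_force: 30.0
```

Contact. Release, rise, and back off for a full check view.

{"name": "step_arm", "arguments": {"motion": [[0,0,0,0,0,0,0.35],[0,0,0,0,0,0,0.35],[0,0,0,0,0,0,0.35],[0,0,0,0,0,0,0.35],[0,0,0.3,0,0,0,0.35],[0,0,0.6,0,0,0,0.35],[0,0,0.8,0,0,0,0.35],[0,0,0.8,0,0,0,0.35]]}}

```text
t: 26.9
ee_pos: [0.5968, 0.2677, 0.1697]
orientation: [-0.0, 0.923, 0.384, -0.001]
contact_force: [0.2, 0.2, -0.7]
finger_gap: 0.063
gripper_force: 0.0
```

{"name": "step_arm", "arguments": {"motion": [[-0.15,-0.4,0.5,0,0,0.22,1],[-0.15,-0.4,0.5,0,0,0.22,1],[-0.15,-0.4,0.5,0,0,0.22,1],[-0.15,-0.4,0.4,0,0,0.22,1],[-0.15,-0.4,0.4,0,0,0.23,1],[-0.15,-0.4,0.2,0,0,0.23,1],[-0.15,-0.4,0,0,0,0.23,1],[-0.15,-0.4,0,0,0,0.23,1]]}}

```text
t: 27.57
ee_pos: [0.5368, 0.107, 0.2949]
orientation: [0.001, 0.662, 0.749, 0.001]
contact_force: [0.8, 0.4, -0.6]
finger_gap: 0.093
gripper_force: 0.0
```

{"name": "step_arm", "arguments": {"motion": [[0,0,0,0,0,0,1],[0,0,0,0,0,0,1]]}}

```text
t: 27.73
ee_pos: [0.5371, 0.1073, 0.2941]
orientation: [0.0, 0.666, 0.746, 0.001]
contact_force: [0.2, 0.1, 0.4]
finger_gap: 0.0932
gripper_force: 0.0
```

Run:
```python
from h import *
import pickle
np.set_printoptions(precision=4,suppress=True)
p,im=look("w12");pickle.dump((p,im),open("w12.pkl","wb"))
i=optics.read_camera("side");cv2.imwrite("pics/f.png",np.hstack([cv2.resize(i[100:300,90:350,::-1],(400,306)),cv2.resize(im[:,:,::-1],(400,306))]))
x=np.array([np.cos(.105),np.sin(.105),0]);y=np.array([-x[1],x[0],0])
W=np.array([.559,.0995,.013]);N=np.array([.5506,.1804,.019])
print(proj(p,[W-.084*x,W+.084*x,N-.083*x,N+.083*x,(.489,.2555,.033),(.5957,.2671,.064)]))
```

```text
tcp [0.5371 0.1073 0.2941] finger yaw 6.54 z [ 0.002  0.    -1.   ] j6 0.04
[[201.5743 166.1011]
 [330.1146 167.2269]
 [199.7412 101.4496]
 [335.5026 102.6457]
 [222.0368  25.8256]
 [324.3706  19.9037]]
```

View pics/w12.png

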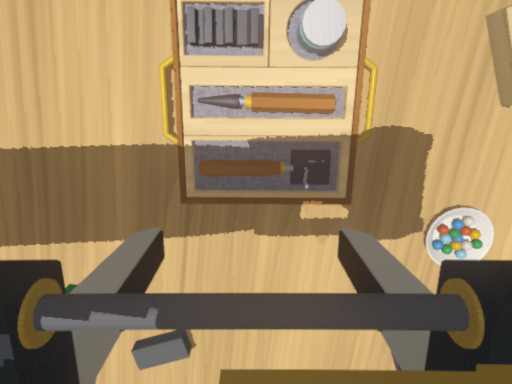

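All four tools lie in their recesses: paddle from (199,167) to (331,167), reamer from (197,101) to (335,103), roller at (222,26) and jar at (323,22). Each is within about 3 px of where a centred fit would appear. The gripper is clear, so I'm handing in.

```bash
python3 -c "
from workcell import order
print(order.finish_job())"
```

```text
the job is handed in; nothing more can be done
None
```

The paddle, reamer, roller and jar are each in their own recess, centred to within a few mm in the last wrist view. The scraper and steel block were never touched, and I handed the job in at about 28 s of the 128 s; no verdict was returned.

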